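# Slide a sample under the analyser's spring-closed light cover

## Task

On the white bench-top analyser, lift the spring-closed light cover by its front lip with one fingertip and, while you hold it up, use the other fingertip to push the sample slide by its upright finger plate along its track under the cover until it is fully home against its stop; then let the cover close over the sample and move clear. The cover must never rest on or strike the slide. Do not grip or lift the slide, do not ram it, and leave the spare sample cell, the bottle and the slide box where they stand.

Things in the scene. Friction and masses are not known exactly. Their poses are not given: they have to be found in the camera images.
- analyser: Fixed white instrument, 270 (x) x 295 (y) x 104 mm high, yaw within 0.3 rad. Origin: bench level below the measuring window, where the round cell sits at home. +x to its back, +y to its loading side (the robot's left). Deck at z = 70 with front face at x = -23; before it a key apron (x -120 to -23) under z = 46. Rear housing (x over 44) and right housing (y under -105): top z = 104.
- end_stop (a point): Foot of the end stop's face, on the deck: analyser frame x 0, y -32, z 70 mm. The stop is a block 37 mm wide, 12 mm high, running on to y = -73. The track runs along y, centred at x = 0, between rails 6 mm high and 37 mm apart, from here to an outer stop at y = +99. The slide is home when its base touches this face.
- bay_entry (a point): Centre of the bay's mouth on the deck: analyser frame x 0, y +21, z 70 mm. From here to y = -75 is the bay under the cover, with a front wall at x -23 to -18.5, 20 mm above the deck. From here to y = +99 is the open loading side.
- cover (a joint): Opening of the light cover, rad: 0 closed (level), grows as its front lip rises, stops at 1.25. A spring always shuts it (0.06 N m at 0, plus 0.05 per rad, plus its weight, 100 g: about 1.4 N at the lip when shut); it never stays up by itself. Hinge axis parallel to the analyser's y, at x = +30, z = 94 mm in its frame.
- cover_skirt (a point): Middle of the lower edge of the skirt that hangs from the cover's loading end; moves with the cover. Closed, analyser frame: x -17.5 to +6, y 18.5 to 21, from the panel down to 8 mm above the deck (z 78). The slide's base passes below it; its round cell passes only with the cover open 0.55 rad or more. At home the skirt comes down between the cell and the finger plate.
- cover_lip (a point): Middle of the front lip edge (rounded, 3 mm thick, 96 mm long along y) of the grey light cover, 70 mm from the hinge axis; moves with it. The cover is a flat panel 3 mm thick; closed, in the analyser's frame: x -40 to +26, y -75 to +21, underside z = 92. The lip overhangs the deck's front face by 17 mm, free underneath.
- sample_slide: Loose aluminium slide, about 90 g, in the track, loading side. Origin: underside below the round cell's centre; axes as the analyser's. Base x -17 to 17, y -32 to 45, 6 mm thick; black cell 28 mm wide, top z = 18; upright finger plate x -27 to 17, y 27 to 33, top z = 52: push its +y face. Starts 40 to 48 mm from home (home: origin at analyser y = 0). The plate stays 6 mm outside the cover.
- spare_cell: Bystander: loose black round sample cell, 28 mm diameter, 12 mm high, on top of the analyser at its right rear. Origin at the centre of its underside.
- bottle: Bystander: amber bottle 60 mm in diameter, 140 mm high, on the bench beyond the loading side. Origin at the centre of its underside.
- slide_box: Bystander: grey and white microscope-slide box 90 x 98 x 35 mm on the bench to the right of the analyser. Origin at the centre of its underside.
Not all that is in view belongs to the job. What is meant by the sample_slide is not blue or yellow, and is the smaller of those in its own colour.

How it is judged:
On the way, in this order (a step that is already met when the one before it is completed fails the run):
1. the cover is held up (more than 0.5 rad) by the fingers while the slide's cell is still outside (value of joint cover above 0.5 rad and contact force between the fingers and cover above 0.2 N and y of sample_slide in the frame of analyser above 0.034 m), for 0.2 s.
2. with the cover still held up by the fingers, the fingers push the slide more than half way in (value of joint cover above 0.5 rad and contact force between the fingers and cover above 0.2 N and contact force between the fingers and sample_slide above 0.05 N and y of sample_slide in the frame of analyser below 0.02 m), for 0.1 s.
At the end, for the whole second after the job is handed in: The slide lies flat in its track within 3 mm of fully home, at rest, and the cover is closed over it (below 0.05 rad) (y of sample_slide in the frame of analyser between -0.003 and 0.003 m and z of sample_slide in the frame of analyser below 0.073 m and value of joint cover below 0.05 rad and linear speed of sample_slide below 0.01 m/s); the robot touches nothing.
It fails at once if the cover rests on, strikes or is hit by the slide (contact force between cover and sample_slide above 0.5 N).
It fails at once if the slide is lifted or tipped up (z of sample_slide in the frame of analyser above 0.075 m or angle between sample_slide's own z axis and vertical above 0.12 rad).
It fails at once if the slide is gripped or rammed (more than 30 N from the fingers) (contact force between the fingers and sample_slide above 30 N).
It fails at once if the spare cell, the bottle or the slide box is moved by more than 10 mm (distance of any of spare_cell, bottle, slide_box from where it was at the start of the episode above 0.01 m).
It also fails if it takes over 45 s, if anything falls off the work surface, if the arm or the gripper's body presses on something with over 40 N, if the wrist force passes 120 N, or if a joint passes its speed limit or range.

## Robot

A 6-joint arm with a two-finger parallel gripper is mounted at the origin on the work surface. World frame = base frame: x ahead of the robot, y to its left, z up, the work surface at z = 0. Lengths are in m, angles in rad, forces in N, time in s.
With the tool pointing down it reaches from about 0.35 to 0.775 m from the base axis. Payload 5.5 kg.
Tool frame: the origin (TCP) lies midway between the tips of the shut fingers; the grasp point (between the pads) lies 19 mm behind it; z points along the fingers, y is the direction in which the jaws open and shut (so a half turn about z gives the same grasp; the last joint's range is limited). The gripper opens to 85 mm and grips with 20 to 120 N. Pads are 22 mm wide; open, the fingers measure 114 mm over their backs; the gripper's body (76 mm by 85 mm) begins 54 mm behind the grasp point. The pads swing forward as they close: fully open they stand 13 mm farther back than shut.
Start: joints at [1.053, 0.313, 0.046, 1.304, 0, 1.431], TCP at [0.212, 0.534, 0.231] pointing down, gripper open.
Joint ranges: [-2.76, 2.76], [-0.86, 1.69], [-1.03, 1.26], [-2.2, 2.34], [-1.47, 1.5], [-3.14, 3.14]. Speed limits (rad/s): [2.57, 2.57, 3.14, 3.14, 3.14, 3.14].

## Interface

Orientations are given as a unit quaternion [w, x, y, z].
In Python, from workcell import env gives the robot as it stands.
- The arm moves only by the shell command python3 -m creep 'ROWS' [OPENING] [FORCE]. ROWS is JSON, a list of rows, each a list of 6 numbers: the shift along the tool's x, y, z in m, then the turn, a rotation vector about the tool's x, y, z in degrees. A call has exactly 8 rows; each row is the pose to reach, as a shift and turn from the pose commanded when the call began, along the tool's axes at that moment; what a row does not reach only later rows make up. A row lasts 1/10 s, in which the tool goes at most 50 mm and 8.59 degrees, less where a joint would pass 70% of its speed; a pose out of reach is approached as far as the arm can. A call with a gripper value outside its range is refused whole. OPENING is the finger opening in m, from 0 to 0.0854, set as the call begins (- or left out, the last holds). The fingers move at their own pace and stop on an object; FORCE is the grip in N (left out, the last holds). Time passes only in rows, so rows that repeat a pose let the fingers close, or fill a call up. It gives the time, the measured TCP pose, the force and the opening at its end, in the units of the state.
- env.get_state(): the state, without advancing time (a new reading comes with each control period).
- env.read_camera(name): name is "scene" or "top" or "wrist"; returns (picture, depth): 480x640x3 uint8, blue, green, red; 480x640 float32, m along the optical axis (not along the pixel's ray), 0 where there is no reading.
- env.camera_params(name): a dict with "fx", "fy", "cx", "cy" (pixels), "k1" (the pictures are not rectified: a ray, as slopes to the right and down, at radius r is drawn at 1 + k1 r^2 times it, then the intrinsics apply), "position" and "orientation" of the camera in the world. Camera axes: x right, y up, looking along -z (the intrinsics and any distortion apply to the point x, -y, -z); pixel columns grow to the right and rows downward; lengths in m; the calibration is good to about 2 mm. A picture is of the moment at which its call begins: read the wrist's pose just before it. camera_params takes no time and is no camera call; for the wrist camera it gives the pose at the moment of the call.
- env.hand_in(): hands the job in, once; it reports no verdict.
The state is a dict: "clock": time; "joint_pos": joint angles; "qvel": joint speeds; "tau": joint torques, N m; "tcp_pos": TCP position; "orientation": TCP orientation; "wrist_force": force on the tool from outside, world axes, zero at the start; "ft_torque": the same for the moment, N m; "finger_gap": finger opening in m.
Only numpy, scipy, OpenCV 4.12 (cv2) and the standard library are available. Lean on these libraries where they do the work, as an engineer would, in place of code of your own. Each camera call takes 0.05 s, during which the arm holds its last target. There are 200 camera calls.

## Working session

There is one attempt and no reset: what is moved stays moved. The work goes in short steps, Python scripts to look and compute and a shell command to move; the robot and the scene stay as the last step left them, time stands still between calls to the robot, and variables do not carry over. Pictures are saved under pics/ and viewed, about 8 in all and at most 12, crops included, and the job is handed in when it is done.

```bash
mkdir -p pics; ls
python3 - <<'E'
from workcell import env
import cv2,numpy as np
print(env.get_state())
for n in("scene","top"):
    im,d=env.read_camera(n); cv2.imwrite(f"pics/{n}0.png",im); np.save(f"pics/{n}0.npy",d); print(n,env.camera_params(n))
E
```

```text
pics
{'clock': 0.0, 'joint_pos': array([1.05340001e+00, 3.14021920e-01, 4.49535624e-02, 1.30362257e+00,
       1.71991372e-05, 1.43119094e+00]), 'qvel': array([ 0.00089229, -0.00304657,  0.0010599 ,  0.00050028,  0.00078381,
        0.00058677]), 'tau': array([-1.34013961e-03, -4.80624104e+01,  2.98534709e+01,  1.92736799e-02,
       -1.29316477e-04,  2.66715222e-05]), 'tcp_pos': array([0.21184006, 0.53398172, 0.23038626]), 'orientation': array([-3.13762671e-04,  1.87774042e-01,  9.82211796e-01, -8.93873155e-04]), 'wrist_force': array([-0.03031472, -0.53909279, -0.32542584]), 'ft_torque': array([ 0.03882655, -0.01883807,  0.00192081]), 'finger_gap': 0.08562483278950807}
scene {'fx': 447.56251324035935, 'fy': 447.56251324035935, 'cx': 317.6054110670088, 'cy': 242.14996979377597, 'k1': -0.0921437667688574, 'position': array([ 0.93638213, -0.5851134 ,  0.58966087]), 'orientation': array([0.85650861, 0.45264545, 0.11639138, 0.21899349])}
top {'fx': 568.1854816203721, 'fy': 568.1854816203721, 'cx': 316.3201778557713, 'cy': 232.85190037929678, 'k1': 0.013410512000985595, 'position': array([0.51681884, 0.03346777, 1.36991538]), 'orientation': array([-0.70624913, -0.01757423,  0.01483703,  0.7075897 ])}
```

View pics/top0.png

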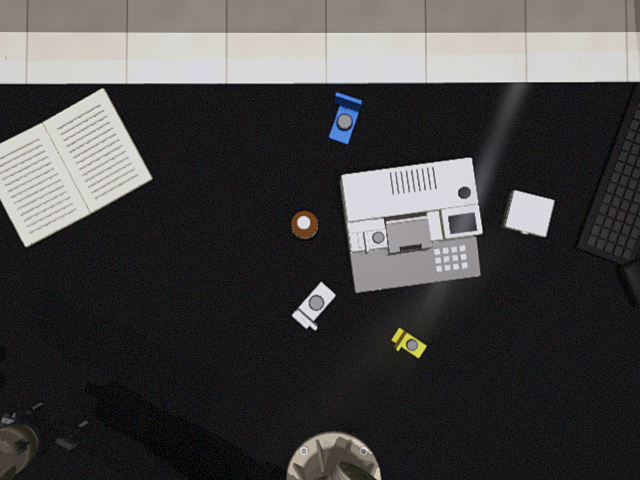

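View pics/scene0.png

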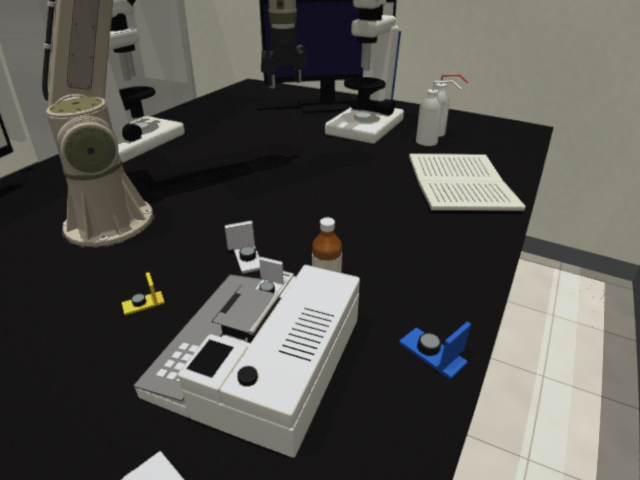

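The top view shows the analyser: rear housing corners near (342,174) and (472,158), the cover near (410,235), and the small white slide near (377,238) in the track. There is also a bigger white slide at (315,303), a bottle at (305,225) and the slide box at (530,213). Yaw is roughly +0.12. The scene view agrees. Next I'll fit the pose from depth.

```bash
cat > h.py <<'E'
import numpy as np,cv2
from scipy.spatial.transform import Rotation as R
def rot(q): return R.from_quat([q[1],q[2],q[3],q[0]])
def cloud(p,d):
    v,u=np.mgrid[0:d.shape[0],0:d.shape[1]].astype(np.float64)
    K=np.array([[p['fx'],0,p['cx']],[0,p['fy'],p['cy']],[0,0,1]])
    n=cv2.undistortPoints(np.stack([u.ravel(),v.ravel()],1)[:,None],K,np.array([p['k1'],0,0,0.]))[:,0]
    z=d.ravel(); c=np.stack([n[:,0]*z,-n[:,1]*z,-z],1)
    return (rot(p['orientation']).apply(c)+p['position']).reshape(*d.shape,3)
E
python3 - <<'E'
from workcell import env
from h import *
p=env.camera_params("top"); d=np.load("pics/top0.npy"); W=cloud(p,d)
x,y,z=W[...,0],W[...,1],W[...,2]
m=((z>.02)&(z<.13)&(x>.3)&(x<.75)&(y<.02)&(y>-.32)).astype(np.uint8)
n,l,s,c=cv2.connectedComponentsWithStats(m); k=1+np.argmax(s[1:,4]); m=l==k
r=cv2.minAreaRect((W[m][:,:2]*1000).astype(np.float32)); print(r, cv2.boxPoints(r))
print('z hist',np.histogram(z[m],bins=np.arange(.02,.14,.005)))
box=cv2.boxPoints(r)
# yaw from long sides
e=[box[(i+1)%4]-box[i] for i in range(4)]; L=max(e,key=lambda a:abs(a[1])); L=L*np.sign(L[1]); yaw=np.arctan2(-L[0],L[1])
print('yaw',yaw)
xa=np.array([np.cos(yaw),np.sin(yaw)]);ya=np.array([-np.sin(yaw),np.cos(yaw)])
q=W[m]; bx=(box/1000)@xa; by=(box/1000)@ya; print(bx.min(),bx.max(),by.min(),by.max())
# coarse height map in analyser axes, x origin by back edge=150
ox=bx.max()-.150; oy=by.max()-.105
a=q[:,:2]@xa-ox;b=q[:,:2]@ya-oy
np.set_printoptions(linewidth=250)
for x0 in np.arange(.056,-.06,-.008):
    row=[]
    for y0 in np.arange(.108,-.2,-.01):
        s=(abs(a-x0)<.004)&(abs(b-y0)<.005); row.append(int(1000*np.median(q[s,2])) if s.any() else 0)
    print(round(x0*1000),row)
print(np.round(1000*np.arange(.108,-.2,-.01)))
im=cv2.imread("pics/top0.png"); cv2.imwrite("pics/c1.png",cv2.resize(im[150:300,280:500],None,fx=3.6,fy=3.6,interpolation=cv2.INTER_CUBIC))
E
```

```text
((592.8059692382812, -181.18890380859375), (270.57257080078125, 294.6490478515625), 7.553531646728516) [[ 439.32748   -52.926506]
 [ 478.05978  -345.01874 ]
 [ 746.2844   -309.4513  ]
 [ 707.5521    -17.35907 ]]
z hist (array([  67,  312, 1245, 1770, 1036,  135,   13,    7,   60,  482,  486,
        256,   86,  291,  877, 1332, 4601, 1721,   94,   79,   33,    3,
          0]), array([0.02 , 0.025, 0.03 , 0.035, 0.04 , 0.045, 0.05 , 0.055, 0.06 ,
       0.065, 0.07 , 0.075, 0.08 , 0.085, 0.09 , 0.095, 0.1  , 0.105,
       0.11 , 0.115, 0.12 , 0.125, 0.13 , 0.135]))
yaw 0.13183388
0.4285579 0.6991305 -0.40486693 -0.110217825
56 [82, 102, 103, 104, 102, 104, 103, 102, 103, 101, 103, 102, 104, 102, 104, 102, 103, 104, 103, 104, 103, 102, 102, 103, 102, 103, 103, 105, 104, 103, 0]
48 [71, 102, 102, 101, 102, 102, 102, 103, 103, 103, 102, 104, 102, 103, 103, 103, 103, 103, 102, 103, 101, 102, 102, 102, 103, 102, 102, 103, 103, 102, 0]
40 [55, 69, 70, 70, 68, 69, 69, 69, 70, 89, 89, 90, 88, 90, 90, 90, 89, 90, 88, 69, 69, 71, 100, 102, 101, 101, 103, 102, 103, 101, 0]
32 [50, 69, 68, 71, 7
[... 1050 characters left out ...]
, 0]
-32 [42, 42, 44, 42, 44, 41, 43, 41, 42, 45, 95, 96, 95, 96, 95, 94, 94, 94, 93, 43, 42, 43, 42, 44, 42, 42, 41, 42, 40, 0, 0]
-40 [34, 41, 40, 40, 41, 41, 39, 42, 41, 44, 92, 88, 94, 66, 92, 90, 91, 89, 67, 41, 40, 41, 41, 39, 40, 41, 40, 43, 41, 0, 0]
-48 [38, 40, 38, 41, 39, 39, 40, 42, 41, 41, 41, 41, 40, 41, 42, 41, 41, 39, 40, 41, 41, 41, 39, 41, 40, 39, 41, 40, 40, 0, 0]
-56 [33, 40, 39, 40, 39, 39, 38, 38, 38, 38, 39, 38, 40, 40, 41, 38, 39, 39, 40, 37, 38, 40, 40, 39, 39, 38, 40, 39, 40, 0, 0]
[ 108.   98.   88.   78.   68.   58.   48.   38.   28.   18.    8.   -2.  -12.  -22.  -32.  -42.  -52.  -62.  -72.  -82.  -92. -102. -112. -122. -132. -142. -152. -162. -172. -182. -192.]
```

View pics/c1.png

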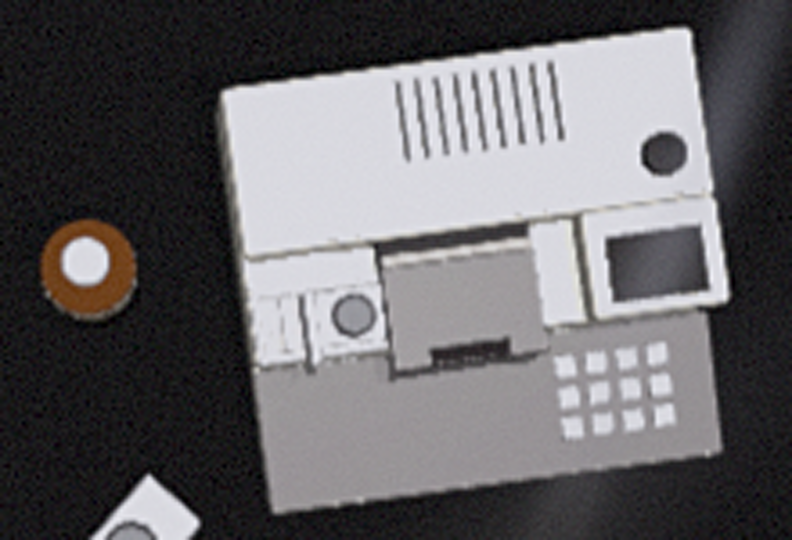

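```bash
cat >> h.py <<'E'
YAW=0.132
xa=np.array([np.cos(YAW),np.sin(YAW),0]);ya=np.array([-np.sin(YAW),np.cos(YAW),0]);zz=np.array([0,0,1.])
O=0.5491*xa-0.2152*ya
def row(s,x,y,z,alpha,base=None):
    "row (tool axes mm/deg) from the present pose to TCP at analyser x,y,z mm, pitched alpha deg below horizontal"
    r0=rot(s['orientation']); a=np.radians(alpha)
    t=O+(x*xa+y*ya+z*zz)/1000; tz=np.cos(a)*xa-np.sin(a)*zz
    r1=R.from_matrix(np.stack([np.cross(ya,tz),ya,tz],1))
    return np.round(np.r_[r0.inv().apply(t-s['tcp_pos']),np.degrees((r0.inv()*r1).as_rotvec())],4)
def where(s):
    p=s['tcp_pos']-O; M=rot(s['orientation']).as_matrix()
    B=np.stack([xa,ya,zz]); 
    return np.round(1000*B@p,1), np.round(B@M,3)
E
python3 - <<'E'
from workcell import env
from h import *
np.set_printoptions(suppress=True)
s=env.get_state(); print(where(s)); print(row(s,-130,46,200,35)); print(row(s,-130,46,200,35)[:3]/2)
p=env.camera_params("top"); W=cloud(p,np.load("pics/top0.npy"))
q=W.reshape(-1,3)-O; a=q@xa*1000;b=q@ya*1000;z=q[:,2]*1000
s=(z>108)&(z<126)&(a>-40)&(a<30)&(b>30)&(b<100); print('plate top',s.sum(),[np.percentile(v[s],[3,50,97]).round(1) for v in(a,b,z)])
s=(z>89)&(z<98)&(a>-45)&(a<25)&(b>-85)&(b<30); print('cover',[np.percentile(v[s],[.5,50,99.5]).round(1) for v in(a,b,z)])
s=(z>85)&(z<90)&(a>-15)&(a<15)&(b>25)&(b<60); print('cell',s.sum(),[np.percentile(v[s],[2,50,98]).round(1) for v in(a,b,z)])
s=(z>125)&(a>-60)&(a<60)&(b>110)&(b<250); print('bottle',[np.percentile(v[s],[2,50,98]).round(1) for v in(a,b,z)])
E
```

```text
(array([-268.8,  716.7,  230.5]), array([[-0.873,  0.488, -0.001],
       [ 0.488,  0.873, -0.001],
       [ 0.   , -0.002, -1.   ]]))
[ -0.4484  -0.5177   0.0312 -14.089  -53.8033 -26.8706]
[-0.2242  -0.25885  0.0156 ]
plate top 63 [array([-25.8,  -6.8,  14.6]), array([67.3, 70.8, 73.4]), array([110.1, 119.8, 123.6])]
cover [array([-40.1,  -7.1,  24.7]), array([-75. , -26.4,  20.8]), array([89.3, 94.1, 97.9])]
cell 72 [array([-11.9,  -0.9,  12. ]), array([27.3, 40.6, 52.1]), array([85.3, 87.8, 89.9])]
bottle [array([-32.4, -32.4,  54.6]), array([180.4, 180.4, 207.9]), array([ 137.7, 1369.9, 1369.9])]
```

```bash
python3 -m creep '[[-0.03,-0.03,0,0,0,0],[-0.06,-0.07,0,0,0,0],[-0.09,-0.1,0,0,0,0],[-0.12,-0.14,0,-2,-7,-4],[-0.15,-0.175,0,-4,-14,-7],[-0.18,-0.21,0,-6,-21,-11],[-0.21,-0.24,0,-8,-28,-14],[-0.24,-0.275,0.01,-9,-35,-17]]' 0.085 30
python3 - <<'E'
from workcell import env
from h import *
np.set_printoptions(suppress=True)
s=env.get_state(); print(where(s)); print(s['joint_pos'],row(s,-130,42,200,35))
E
```

```text
clock: 0.9
tcp_pos: [0.3348, 0.1898, 0.223]
orientation: [0.312, 0.032, 0.949, 0.02]
wrist_force: [1.4, -0.6, 0.6]
finger_gap: 0.0848
(array([-192.2,  359.3,  223. ]), array([[-0.786,  0.179,  0.591],
       [ 0.178,  0.982, -0.061],
       [-0.592,  0.058, -0.804]]))
[ 0.53055841 -0.49737494 -0.89321865  0.59957212 -0.28943988  0.51153034] [ -0.0918  -0.3018   0.0745  -5.1085 -18.2978  -9.6096]
```

```bash
python3 -m creep '[[-0.012,-0.04,0.01,0,0,0],[-0.025,-0.08,0.02,0,-2,-1],[-0.04,-0.12,0.03,-1,-5,-2],[-0.05,-0.16,0.04,-2,-8,-4],[-0.06,-0.2,0.05,-3,-11,-6],[-0.075,-0.24,0.06,-4,-14,-8],[-0.085,-0.28,0.07,-5,-17,-9],[-0.0918,-0.3018,0.0745,-5.1,-18.3,-9.6]]'
python3 - <<'E'
from workcell import env
from h import *
np.set_printoptions(suppress=True)
s=env.get_state(); print(where(s)); print(s['joint_pos']);print(row(s,-60,42,95,35));print(row(s,-60,42,95,30))
im,d=env.read_camera("wrist"); cv2.imwrite("pics/w1.png",im)
E
```

```text
clock: 1.7
tcp_pos: [0.4182, -0.0697, 0.2356]
orientation: [0.442, -0.059, 0.894, 0.037]
wrist_force: [2.7, 0.4, 0.0]
finger_gap: 0.0849
(array([-143.7,   91.1,  235.6]), array([[-0.607, -0.007,  0.795],
       [ 0.007,  1.   ,  0.014],
       [-0.795,  0.014, -0.607]]))
[-0.91411979 -0.54637586 -1.02687235  0.52399816  0.76867583 -0.8121363 ]
[ 0.0606 -0.0517  0.1511  0.82   -2.3525 -0.4092]
[ 0.0606 -0.0517  0.1511  0.8019 -7.3524 -0.4449]
```

View pics/w1.png

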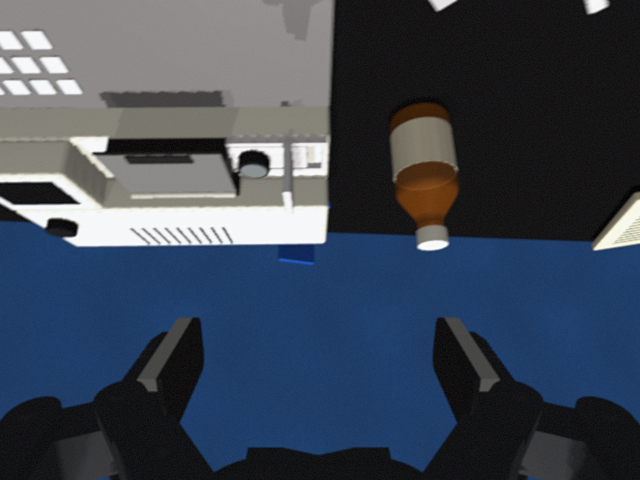

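```bash
python3 - <<'E'
from workcell import env
from h import *
np.set_printoptions(suppress=True)
s=env.get_state(); p=env.camera_params("wrist"); r=rot(s['orientation'])
print(r.inv().apply(p['position']-s['tcp_pos'])); print((r.inv()*rot(p['orientation'])).as_matrix().round(2))
print(row(s,-65,42,110,37))
E
python3 -m creep '[[0.01,-0.01,0.03,0,0,0],[0.02,-0.02,0.05,0,0,0],[0.03,-0.03,0.07,0,0,0],[0.04,-0.04,0.1,0,0,0],[0.045,-0.05,0.12,0.8,-0.4,-0.4],[0.05,-0.05,0.13,0.8,-0.4,-0.4],[0.05,-0.05,0.135,0.8,-0.4,-0.4],[0.05,-0.05,0.135,0.8,-0.4,-0.4]]'
python3 - <<'E'
from workcell import env
from h import *
np.set_printoptions(suppress=True)
s=env.get_state(); print(where(s)); print(s['joint_pos']);print(row(s,-60,42,95,37))
E
```

```text
[ 0.0808834  -0.00074755 -0.14261416]
[[-0.    0.95  0.31]
 [ 1.    0.   -0.  ]
 [-0.    0.31 -0.95]]
[ 0.0497 -0.0368  0.1399 -0.2075 -0.3654 -0.9302]
clock: 2.55
tcp_pos: [0.5201, -0.129, 0.1368]
orientation: [0.423, -0.066, 0.903, 0.046]
wrist_force: [0.5, 0.2, -0.1]
finger_gap: 0.0852
(array([-50.5,  18.9, 136.8]), array([[-0.639, -0.027,  0.769],
       [ 0.004,  0.999,  0.039],
       [-0.769,  0.028, -0.638]]))
[-0.7663981  -0.05252702 -1.02703672 -0.01622335  0.67581668 -0.69138979]
[ 0.0383  0.0222  0.0203  2.2126 -2.7094 -0.2743]
```

```bash
python3 -m creep '[[0,0,0,0,0,0],[0,0,0,0,0,0],[0,0,0,0,0,0],[0,0,0,0,0,0],[0,0,0,0,0,0],[0,0,0,0,0,0],[0,0,0,0,0,0],[0,0,0,0,0,0]]'
python3 - <<'E'
from workcell import env
from h import *
np.set_printoptions(suppress=True)
s=env.get_state(); print(where(s)); print(s['joint_pos']);print(row(s,-60,42,100,42));print(row(s,-60,42,85,42))
E
```

```text
clock: 3.35
tcp_pos: [0.5203, -0.1299, 0.1377]
orientation: [0.423, -0.066, 0.902, 0.045]
wrist_force: [-0.3, 0.2, -0.2]
finger_gap: 0.0847
(array([-50.5,  17.9, 137.7]), array([[-0.638, -0.027,  0.77 ],
       [ 0.003,  0.999,  0.037],
       [-0.77 ,  0.026, -0.637]]))
[-0.76781766 -0.05375423 -1.02656393 -0.01634891  0.67626533 -0.69198497]
[ 0.0352  0.0233  0.0176  2.1265  2.3721 -0.1333]
[ 0.0467  0.0229  0.0271  2.1265  2.3721 -0.1333]
```

```bash
python3 - <<'E'
from workcell import env
from h import *
np.set_printoptions(suppress=True)
s=env.get_state(); print(row(s,-60,42,115,48))
E
python3 -m creep '[[0.0,0.006,0,0.5,2,0],[0,0.012,0,1,4,0],[0,0.018,0,1.5,6,0],[0.01,0.024,0.0,2,8,0],[0.02,0.024,0.0,2,8,0],[0.02,0.024,0.005,2,8,0],[0.022,0.024,0.008,2,8,0],[0.022,0.024,0.008,2,8,0]]'
python3 - <<'E'
from workcell import env
from h import *
np.set_printoptions(suppress=True)
s=env.get_state(); print(where(s)); print(s['joint_pos']);print(row(s,-55,42,80,48))
E
```

```text
[ 0.0236  0.0237  0.008   2.1323  8.3714 -0.0219]
clock: 4.15
tcp_pos: [0.5084, -0.107, 0.1154]
orientation: [0.36, -0.061, 0.93, 0.025]
wrist_force: [0.4, 0.5, 0.7]
finger_gap: 0.0848
(array([-59.2,  42.2, 115.4]), array([[-0.739, -0.001,  0.673],
       [ 0.001,  1.   ,  0.003],
       [-0.673,  0.003, -0.739]]))
[-0.65159572 -0.07541505 -1.00444763  0.07050858  0.49762659 -0.63443864]
[ 0.0207 -0.0004  0.0289  0.1601  0.3365 -0.0734]
```

```bash
python3 - <<'E'
from workcell import env
from h import *
np.set_printoptions(suppress=True)
s=env.get_state(); print(row(s,-60,42,61,48)); print(row(s,-31,42,61,48))
E
python3 -m creep '[[0.005,0,0.005,0,0,0],[0.01,0,0.01,0,0,0],[0.015,0,0.015,0,0,0],[0.02,0,0.02,0,0,0],[0.025,0,0.03,0,0,0],[0.03,0,0.035,0,0,0],[0.035,0,0.04,0,0.3,0],[0.037,0,0.04,0,0.3,0]]'
python3 - <<'E'
from workcell import env
from h import *
np.set_printoptions(suppress=True)
s=env.get_state(); print(where(s)); print(s['joint_pos'],s['wrist_force']);print(row(s,-31,42,61,48))
im,d=env.read_camera("scene"); cv2.imwrite("pics/s1.png",cv2.resize(im[200:420,130:400],None,fx=2.9,fy=2.7,interpolation=cv2.INTER_CUBIC))
E
```

```text
[ 0.0372 -0.0004  0.0396  0.1601  0.3365 -0.0734]
[ 0.0158 -0.0004  0.0592  0.1601  0.3365 -0.0734]
clock: 4.95
tcp_pos: [0.5172, -0.1135, 0.0686]
orientation: [0.35, -0.064, 0.934, 0.03]
wrist_force: [0.2, -0.2, -0.6]
finger_gap: 0.0851
(array([-51.3,  34.6,  68.6]), array([[-0.753, -0.009,  0.658],
       [ 0.001,  1.   ,  0.014],
       [-0.658,  0.011, -0.753]]))
[-0.64864855  0.05795896 -1.02730015 -0.0608954   0.4927339  -0.64435142] [ 0.16582354 -0.24939894 -0.58772304]
[-0.0103  0.0071  0.0192  0.795  -0.8357 -0.0518]
```

View pics/s1.png

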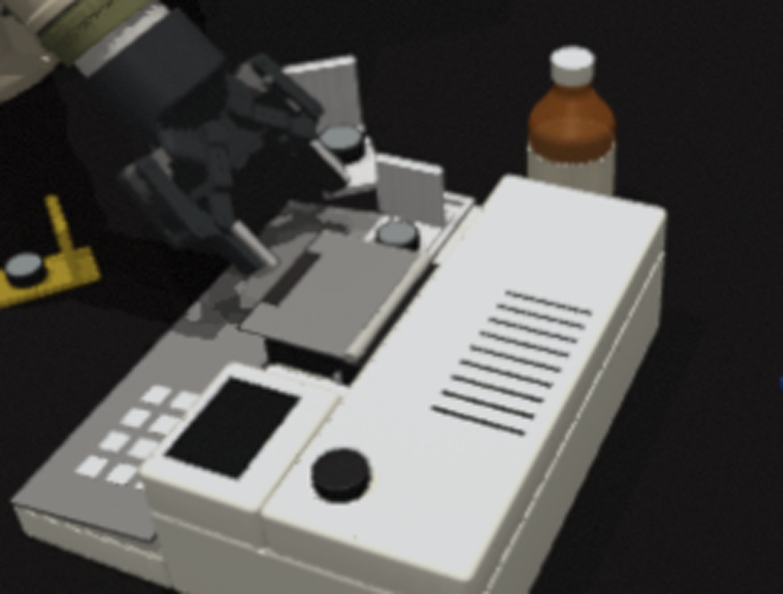

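```bash
python3 - <<'E'
from workcell import env
from h import *
np.set_printoptions(suppress=True)
s=env.get_state(); print(row(s,-46,42,60,49)); print(row(s,-31,42,60,49))
E
python3 -m creep '[[0.001,0.003,0.003,0.3,0,0],[0.001,0.006,0.006,0.6,0.2,0],[0.0015,0.007,0.01,0.8,0.2,0],[0.0015,0.007,0.01,0.8,0.2,0],[-0.002,0.007,0.013,0.8,0.2,0],[-0.006,0.007,0.016,0.8,0.2,0],[-0.009,0.007,0.02,0.8,0.2,0],[-0.01,0.007,0.02,0.8,0.2,0]]'
python3 - <<'E'
from workcell import env
from h import *
np.set_printoptions(suppress=True)
s=env.get_state(); print(where(s)); print(s['joint_pos'],s['wrist_force']);print(row(s,-31,42,61,49))
E
```

```text
[ 0.0018  0.0073  0.0103  0.7823  0.1778 -0.0452]
[-0.0095  0.0072  0.0202  0.7823  0.1778 -0.0452]
clock: 5.8
tcp_pos: [0.5374, -0.1037, 0.0611]
orientation: [0.35, -0.062, 0.934, 0.023]
wrist_force: [0.1, 0.5, -0.5]
finger_gap: 0.0846
(array([-30. ,  41.7,  61.1]), array([[-0.754,  0.001,  0.657],
       [-0.   ,  1.   , -0.001],
       [-0.657, -0.001, -0.754]]))
[-0.58223201  0.09869667 -1.02133986 -0.13173612  0.44388454 -0.57891708] [ 0.12139556  0.49133917 -0.46641956]
[ 0.0008  0.0003 -0.0006 -0.0533  0.0476  0.0069]
```

```bash
python3 -m creep '[[-0.003,0,-0.003,0,0,0],[-0.006,0,-0.006,0,0,0],[-0.009,0,-0.010,0,0,0],[-0.012,0,-0.013,0,0,0],[-0.015,0,-0.017,0,0,0],[-0.018,0,-0.020,0,0,0],[-0.021,0,-0.024,0,0,0],[-0.0223,0,-0.0257,0,0,0]]'
python3 - <<'E'
from workcell import env
from h import *
np.set_printoptions(suppress=True)
s=env.get_state(); print(where(s)); print(s['joint_pos'],s['wrist_force']);print(row(s,-15,42,98,49),row(s,0,42,100,49))
im,d=env.read_camera("scene"); cv2.imwrite("pics/s2.png",cv2.resize(im[200:420,130:400],None,fx=2.9,fy=2.7,interpolation=cv2.INTER_CUBIC))
E
```

```text
clock: 6.6
tcp_pos: [0.5372, -0.104, 0.096]
orientation: [0.35, -0.062, 0.934, 0.022]
wrist_force: [-0.1, 0.3, -1.3]
finger_gap: 0.0851
(array([-30.2,  41.4,  96. ]), array([[-0.754,  0.001,  0.657],
       [-0.   ,  1.   , -0.002],
       [-0.657, -0.001, -0.754]]))
[-0.58317066  0.01582709 -0.97494346 -0.00310647  0.44421718 -0.57942678] [-0.14638187  0.34706254 -1.33175372]
[-0.0128  0.0006  0.0085 -0.0907  0.0856  0.0112] [-0.0254  0.0006  0.0169 -0.0907  0.0856  0.0112]
```

View pics/s2.png

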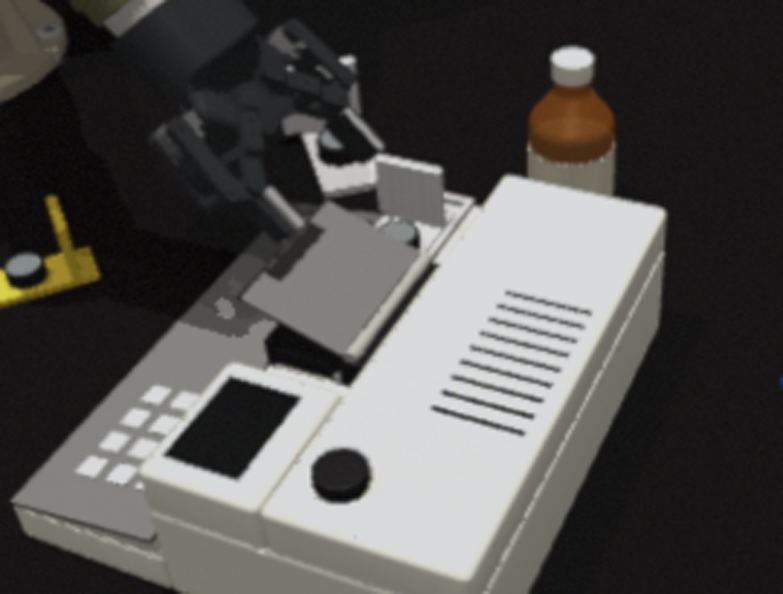

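The cover is lifting, open about 0.3 rad with the lip at (300,235) on the fingertip. The plate at (410,190) hasn't been touched. Next I'll move forward and up.

```bash
python3 -m creep '[[-0.003,0,0.002,0,0,0],[-0.0065,0,0.0045,0,0,0],[-0.01,0,0.0065,0,0,0],[-0.013,0.0005,0.0085,0,0,0],[-0.016,0.0005,0.0105,0,0,0],[-0.0195,0.0005,0.013,0,0,0],[-0.0225,0.0005,0.015,0,0,0],[-0.0254,0.0005,0.0169,0,0,0]]'
python3 - <<'E'
from workcell import env
from h import *
np.set_printoptions(suppress=True)
s=env.get_state(); print(where(s)); print(s['joint_pos'],s['wrist_force'])
im,d=env.read_camera("scene"); cv2.imwrite("pics/s3.png",cv2.resize(im[200:420,130:400],None,fx=2.9,fy=2.7,interpolation=cv2.INTER_CUBIC))
W=cloud(env.camera_params("scene"),d); q=W.reshape(-1,3)-O; a=q@xa*1000;b=q@ya*1000;z=q[:,2]*1000
for b0 in(-65,-40,-20):
  s=(abs(b-b0)<8)&(a<30)&(a>-25)&(z>97)&(z<170); print(b0,s.sum(),np.polyfit(a[s],z[s],1),a[s].min(),z[s].max())
E
```

```text
clock: 7.45
tcp_pos: [0.5674, -0.0993, 0.0993]
orientation: [0.35, -0.062, 0.934, 0.023]
wrist_force: [-2.4, 0.2, -0.5]
finger_gap: 0.085
(array([ 0.3, 42.1, 99.3]), array([[-0.754,  0.001,  0.657],
       [-0.   ,  1.   , -0.001],
       [-0.657, -0.001, -0.754]]))
[-0.52947252  0.05887028 -0.92213671 -0.01296108  0.41445943 -0.53062373] [-2.36600895  0.19937316 -0.50947085]
-65 353 [ -0.9780227  124.91890532] -18.997283320082335 142.70859411386843
-40 331 [ -0.98327594 124.61805836] -20.738661164090058 143.42279884173277
-20 307 [ -0.94499346 124.17095184] -24.6325203996522 142.9481986832458
```

View pics/s3.png

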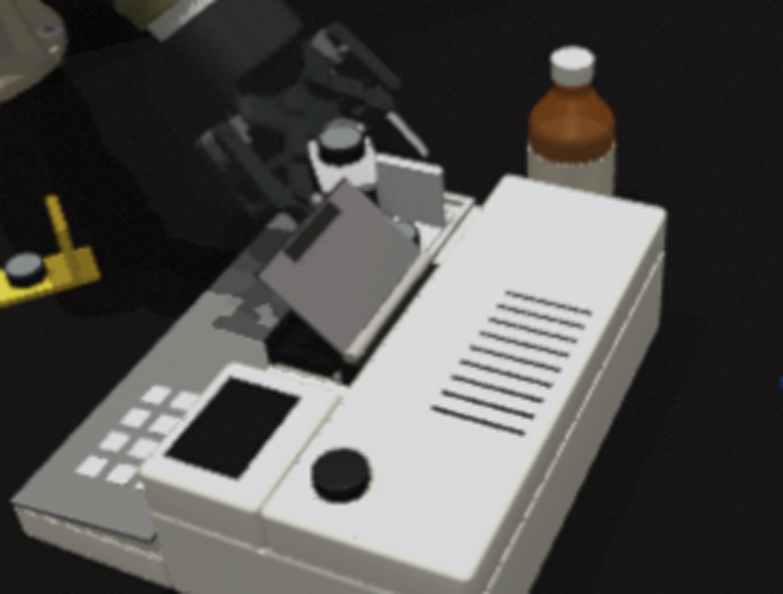

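The cover is up at about 0.77 rad (fitted slope -0.98) and the push fingertip at (420,150) is beyond the plate. Now I'll push in -y.

```bash
python3 -m creep '[[0,-0.002,0,0,0,0],[0,-0.004,0,0,0,0],[0,-0.006,0,0,0,0],[0,-0.009,0,0,0,0],[0,-0.012,0,0,0,0],[0,-0.015,0,0,0,0],[0,-0.018,0,0,0,0],[0,-0.021,0,0,0,0]]'
python3 -m creep '[[0,-0.003,0,0,0,0],[0,-0.006,0,0,0,0],[0,-0.009,0,0,0,0],[0,-0.012,0,0,0,0],[0,-0.015,0,0,0,0],[0,-0.017,0,0,0,0],[0,-0.019,0,0,0,0],[0,-0.020,0,0,0,0]]'
cat >> h.py <<'E'
def look(env):
    for n in("top","scene"):
        im,d=env.read_camera(n); W=cloud(env.camera_params(n),d); q=W.reshape(-1,3)-O; a=q@xa*1000;b=q@ya*1000;z=q[:,2]*1000
        s=(z>108)&(z<126)&(a>5)&(a<16)&(b>22)&(b<100); print(n,'plate',s.sum(),np.percentile(b[s],[3,50,97]).round(1) if s.any() else '')
        s=(b>-70)&(b<0)&(a<22)&(a>-15)&(z>90)&(z<170); print('cover slope',np.polyfit(a[s],z[s],1).round(3))
    return im
E
python3 - <<'E'
from workcell import env
from h import *
np.set_printoptions(suppress=True)
s=env.get_state(); print(where(s)); print(s['joint_pos'],s['wrist_force']); im=look(env)
cv2.imwrite("pics/s4.png",cv2.resize(im[200:420,130:400],None,fx=2.9,fy=2.7,interpolation=cv2.INTER_CUBIC))
E
```

```text
clock: 8.3
tcp_pos: [0.5697, -0.1205, 0.0992]
orientation: [0.35, -0.061, 0.935, 0.023]
wrist_force: [-0.8, 1.6, -1.2]
finger_gap: 0.0852
clock: 9.1
tcp_pos: [0.5724, -0.1403, 0.0993]
orientation: [0.35, -0.061, 0.934, 0.023]
wrist_force: [-2.2, 1.3, -1.2]
finger_gap: 0.0848
(array([-0.2,  0.8, 99.3]), array([[-0.754,  0.001,  0.657],
       [ 0.   ,  1.   , -0.001],
       [-0.657, -0.001, -0.754]]))
[-0.6100802   0.09587264 -0.87098004  0.03244021  0.45879473 -0.60440098] [-2.20262354  1.34823527 -1.17653483]
top plate 16 [38.  41.7 44. ]
cover slope [ -0.967 122.834]
scene plate 48 [36.1 37.8 42.1]
cover slope [ -0.982 124.278]
```

View pics/s4.png

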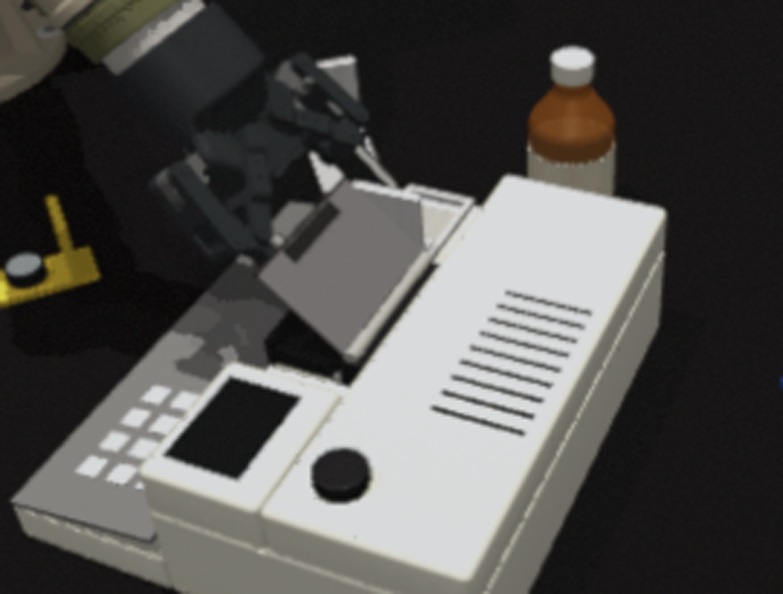

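The slide has followed to about y = 10 (plate centre at 40), and the cover is still at 0.77 rad. The last 10 mm will go gently, watching the force.

```bash
python3 -m creep '[[0,-0.001,0,0,0,0],[0,-0.002,0,0,0,0],[0,-0.003,0,0,0,0],[0,-0.004,0,0,0,0],[0,-0.005,0,0,0,0],[0,-0.006,0,0,0,0],[0,-0.007,0,0,0,0],[0,-0.0075,0,0,0,0]]'
python3 -m creep '[[0,-0.0005,0,0,0,0],[0,-0.0005,0,0,0,0],[0,-0.001,0,0,0,0],[0,-0.001,0,0,0,0],[0,-0.0015,0,0,0,0],[0,-0.0015,0,0,0,0],[0,-0.0015,0,0,0,0],[0,-0.0015,0,0,0,0]]'
python3 - <<'E'
from workcell import env
from h import *
np.set_printoptions(suppress=True)
s=env.get_state(); print(where(s)[0]); print(s['wrist_force'],s['finger_gap']); im=look(env)
E
```

```text
clock: 10.0
tcp_pos: [0.5734, -0.1476, 0.0993]
orientation: [0.35, -0.061, 0.934, 0.023]
wrist_force: [-1.9, 1.9, -1.2]
finger_gap: 0.085
clock: 10.8
tcp_pos: [0.5735, -0.149, 0.0993]
orientation: [0.35, -0.061, 0.934, 0.023]
wrist_force: [-1.7, 2.0, -0.8]
finger_gap: 0.0852
[-0.2 -8.  99.3]
[-1.69845616  1.9667833  -0.83479427] 0.0852102717156228
top plate 15 [29.2 32.  34.9]
cover slope [ -0.996 122.701]
scene plate 50 [27.4 29.2 34.5]
cover slope [ -0.981 124.195]
```

```bash
python3 -m creep '[[0,-0.0003,0,0,0,0],[0,-0.0006,0,0,0,0],[0,-0.0009,0,0,0,0],[0,-0.0012,0,0,0,0],[0,-0.0015,0,0,0,0],[0,-0.0015,0,0,0,0],[0,-0.0015,0,0,0,0],[0,-0.0015,0,0,0,0]]'
```

```text
clock: 11.7
tcp_pos: [0.5737, -0.1506, 0.0993]
orientation: [0.35, -0.061, 0.934, 0.022]
wrist_force: [-1.4, 2.1, -0.7]
finger_gap: 0.0852
```

```bash
python3 -m creep '[[0,-0.0003,0,0,0,0],[0,-0.0005,0,0,0,0],[0,-0.0007,0,0,0,0],[0,-0.001,0,0,0,0],[0,-0.001,0,0,0,0],[0,-0.001,0,0,0,0],[0,-0.001,0,0,0,0],[0,-0.001,0,0,0,0]]'
```

```text
clock: 12.5
tcp_pos: [0.5739, -0.1509, 0.0994]
orientation: [0.35, -0.062, 0.934, 0.023]
wrist_force: [-2.0, 5.1, 1.0]
finger_gap: 0.0852
```

Home contact: the side force rose to 5 N and the tool stalled at centre y = -9.8 (I predicted -9.5). Next I back off the plate, then lower the cover along the reverse path.

```bash
python3 -m creep '[[0,0.0025,0,0,0,0],[0,0.005,0,0,0,0],[0.003,0.006,-0.002,0,0,0],[0.007,0.006,-0.0045,0,0,0],[0.011,0.006,-0.007,0,0,0],[0.016,0.006,-0.0105,0,0,0],[0.021,0.006,-0.014,0,0,0],[0.0254,0.006,-0.0169,0,0,0]]'
python3 - <<'E'
from workcell import env
from h import *
np.set_printoptions(suppress=True)
s=env.get_state(); print(where(s)[0]); print(s['joint_pos'],s['wrist_force'],s['finger_gap']); look(env);print(row(s,-30,-4,60,49))
E
```

```text
clock: 13.3
tcp_pos: [0.5424, -0.1496, 0.0952]
orientation: [0.35, -0.061, 0.935, 0.023]
wrist_force: [0.3, 0.6, -1.3]
finger_gap: 0.0849
[-31.1  -4.4  95.2]
[-0.67475338  0.06372594 -0.91481205  0.04914843  0.4929734  -0.66600124] [ 0.32888812  0.62928354 -1.32925018] 0.08489999328733477
top plate 16 [27.2 31.1 33.4]
cover slope [ -0.383 105.256]
scene plate 47 [25.6 27.7 31.3]
cover slope [ -0.362 105.731]
[ 0.0223  0.0005  0.0273 -0.0749  0.0472 -0.0219]
```

```bash
python3 -m creep '[[0.003,0,0.003,0,0,0],[0.006,0,0.007,0,0,0],[0.009,0,0.01,0,0,0],[0.012,0,0.014,0,0,0],[0.015,0,0.018,0,0,0],[0.018,0,0.021,0,0,0],[0.021,0,0.025,0,0,0],[0.0223,0,0.0273,0,0,0]]'
python3 - <<'E'
from workcell import env
from h import *
np.set_printoptions(suppress=True)
s=env.get_state(); print(where(s)[0]); print(s['joint_pos'],s['wrist_force'],s['finger_gap']); look(env);print(row(s,-58,-4,62,52))
E
```

```text
clock: 14.2
tcp_pos: [0.5449, -0.1496, 0.0602]
orientation: [0.351, -0.062, 0.934, 0.022]
wrist_force: [0.2, 0.0, 0.2]
finger_gap: 0.0855
[-28.6  -4.8  60.2]
[-0.67128214  0.14396082 -0.95671974 -0.07585118  0.49211939 -0.6632183 ] [0.15951832 0.03585717 0.16232825] 0.08549700863318747
top plate 16 [27.3 31.2 33.3]
cover slope [ 0.007 94.47 ]
scene plate 47 [25.8 27.4 31.3]
cover slope [-0.    94.527]
[ 0.021   0.0008 -0.0207 -0.0729  3.1307  0.0441]
```

```bash
python3 -m creep '[[0.004,0,-0.004,0,0,0],[0.008,0,-0.008,0,0,0],[0.012,0,-0.012,0,1,0],[0.016,0,-0.016,0,2,0],[0.021,0,-0.0207,0,3,0],[0.021,0,-0.0207,0,3,0],[0.021,0,-0.0207,0,3,0],[0.021,0,-0.0207,0,3,0]]'
python3 - <<'E'
from workcell import env
from h import *
np.set_printoptions(suppress=True)
s=env.get_state(); print(where(s)[0]); print(s['joint_pos'],s['wrist_force']);print(row(s,-90,-4,180,60))
E
```

```text
clock: 15.1
tcp_pos: [0.515, -0.1532, 0.062]
orientation: [0.326, -0.062, 0.943, 0.021]
wrist_force: [-0.4, -0.7, -0.7]
finger_gap: 0.0845
[-58.7  -4.5  62. ]
[-0.70547881  0.09426869 -0.95244853  0.03998143  0.47499976 -0.71753095] [-0.41110469 -0.69517151 -0.69024764]
[-0.0481  0.0003 -0.1122 -0.0789  8.0838 -0.0104]
```

```bash
python3 -m creep '[[-0.004,0,-0.014,0,0,0],[-0.01,0,-0.028,0,0,0],[-0.016,0,-0.042,0,1,0],[-0.022,0,-0.056,0,3,0],[-0.03,0,-0.07,0,5,0],[-0.036,0,-0.084,0,7,0],[-0.042,0,-0.1,0,8,0],[-0.048,0,-0.112,0,8,0]]'
python3 -m creep '[[0,0,0,0,0,0],[0,0,0,0,0,0],[0,0,0,0,0,0],[0,0,0,0,0,0],[0,0,0,0,0,0],[0,0,0,0,0,0],[0,0,0,0,0,0],[0,0,0,0,0,0]]'
python3 - <<'E'
from workcell import env
from h import *
np.set_printoptions(suppress=True)
s=env.get_state(); print(where(s)[0]); print(s['joint_pos'],s['wrist_force']); im=look(env)
cv2.imwrite("pics/s5.png",im)
E
```

```text
clock: 15.9
tcp_pos: [0.4845, -0.1573, 0.1809]
orientation: [0.259, -0.064, 0.964, 0.016]
wrist_force: [-0.0, -0.0, -0.3]
finger_gap: 0.0853
clock: 16.7
tcp_pos: [0.484, -0.1572, 0.1796]
orientation: [0.259, -0.063, 0.964, 0.017]
wrist_force: [-0.3, -0.3, 0.5]
finger_gap: 0.0852
[-90.   -4.3 179.6]
[-0.69819908 -0.10376175 -0.68557904  0.61602567  0.37773004 -0.75736316] [-0.33841237 -0.25557081  0.46821736]
top plate 17 [27.2 31.2 33.2]
cover slope [ 0.006 94.441]
scene plate 46 [25.8 27.8 32.2]
cover slope [ 0.004 94.579]
```

View pics/s5.png

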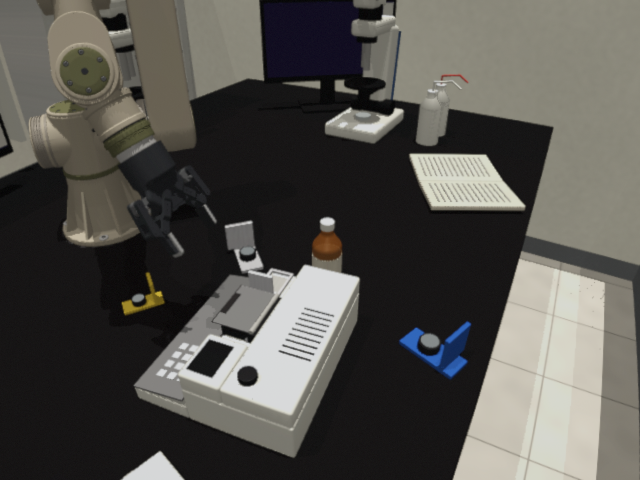

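The cover is shut at (247,303) with the slide's plate just outside it at (262,280). The arm is clear, and the spare cell (247,376), bottle (327,250) and slide box are where they were.

```bash
python3 -c "
from workcell import env
print(env.hand_in())"
```

```text
the job is handed in; nothing more can be done
None
```

I lifted the cover by its lip with one fingertip and held it at about 0.77 rad. With the other fingertip I pushed the slide by its plate until it met the end stop. I then backed off, lowered the cover gently, moved clear and handed the job in at about 17 s; the hand-in gave no verdict.

**Slide home:** at the stop the side force rose to about 5 N, within 0.3 mm of where I expected contact. The plate's centre measured 31.2 mm (top camera) and 27.8 mm (scene camera) against 30 mm for home. The two cameras disagree by 3.4 mm, but the stop contact supports home.

**Cover and arm:** the cover's slope measured under 0.01 rad, so it is closed. The wrist force was back to noise, below 1 N.

**Bystanders:** the bottle, spare cell and slide box look unmoved in the picture; I did not measure them.

**Off plan:** a joint limit stopped the 35° tool angle I first planned, so I worked at about 49° instead.

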